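# Find the rocking corner of a jig plate and press its shim flat

### The job

One corner of the small aluminium jig plate rocks on a soft foot. Press the plate's corners down with your fingertips, one after another, until you find the one that gives (it kicks up the hinged shim tab beside it), then press that tab down fully flat and leave the other three tabs as they stand. Only touch and press: lift nothing, keep the plate in place with its pot standing on it, and do not disturb the tools around.

Things in the scene. Friction and masses are not known exactly. Their poses are not given: they have to be found in the camera images.
- jig_base: Dark steel base slab of the jig, 236 (x) x 150 (y) x 8 mm, fixed to the table; origin at the centre of its underside; its x axis points away from the robot (turned by up to 0.25 rad), y to the left, z up. On it stand four feet (36 mm either way from the centre, under the plate, all looking alike), four low locating lugs halfway along the plate's sides, and four hinged cam shims that reach out beyond the plate at its near (-x) and far (+x) sides.
- jig_plate: Bare aluminium jig plate, 128 x 128 x 9 mm, 1.1 kg, loose, resting level on the four feet between the lugs (about 1.5 mm play); origin at the centre of its underside, 36 mm above the table, its top 45 mm above the table. Axes as the base. Three feet are firm; the foot under one corner, which differs from run to run, is soft: pressed there with about 8 N (15 N does no harm) the corner sinks about 3.5 mm to a stop and springs back level when let go; a firm corner does not sink.
- paste_pot: Small lidded pot, 41 mm across, 36 mm high, standing loose near the middle of the plate; origin at the centre of its underside. It stays there.
- black_pliers: Pliers with black handles, 140 mm long, 12 mm high, lying loose on the table to the right of the jig; origin at the centre of the underside. Bystander.
- bench_block: Square steel bench block, 64 x 64 x 16 mm, loose on the table to the left of the jig; origin at the centre of its underside. Bystander.
- corner_1 (a point): Point on the top face of the plate at its near-left corner, at the centre of a small engraved ring, 16 mm in from both edges: the place to press that corner. Its shim is shim_1.
- corner_2 (a point): Point on the top face of the plate at its near-right corner, at the centre of a small engraved ring, 16 mm in from both edges: the place to press that corner. Its shim is shim_2.
- corner_3 (a point): Point on the top face of the plate at its far-right corner, at the centre of a small engraved ring, 16 mm in from both edges: the place to press that corner. Its shim is shim_3.
- corner_4 (a point): Point on the top face of the plate at its far-left corner, at the centre of a small engraved ring, 16 mm in from both edges: the place to press that corner. Its shim is shim_4.
- shim_1_tip (a point): Centre of the brass roller (10 mm thick, 12 mm wide, turns freely) at the outer end of shim_1's tab, beside the near-left corner: press here. The tab is 16 mm wide, points out along base -x, and its hinge lies 60 mm from the base's middle, 14 mm above the table; the roller swings at 50 mm from it, down and outward. Flat: roller top 19 mm above the table, centre 46 mm from the plate's edge.
- shim_2_tip (a point): Centre of the brass roller (10 mm thick, 12 mm wide, turns freely) at the outer end of shim_2's tab, beside the near-right corner: press here. The tab is 16 mm wide, points out along base -x, and its hinge lies 60 mm from the base's middle, 14 mm above the table; the roller swings at 50 mm from it, down and outward. Flat: roller top 19 mm above the table, centre 46 mm from the plate's edge.
- shim_3_tip (a point): Centre of the brass roller (10 mm thick, 12 mm wide, turns freely) at the outer end of shim_3's tab, beside the far-right corner: press here. The tab is 16 mm wide, points out along base +x, and its hinge lies 60 mm from the base's middle, 14 mm above the table; the roller swings at 50 mm from it, down and outward. Flat: roller top 19 mm above the table, centre 46 mm from the plate's edge.
- shim_4_tip (a point): Centre of the brass roller (10 mm thick, 12 mm wide, turns freely) at the outer end of shim_4's tab, beside the far-left corner: press here. The tab is 16 mm wide, points out along base +x, and its hinge lies 60 mm from the base's middle, 14 mm above the table; the roller swings at 50 mm from it, down and outward. Flat: roller top 19 mm above the table, centre 46 mm from the plate's edge.
- shim_1 (a joint): Angle of the tab of shim_1 above level, rad: 0 = pressed flat on its stop block, about 0.42 at the start, at most 1.1. A light friction hinge (under 1 N at the tab): it stays where it is put. When its corner of the plate sinks, the plate presses on the shim's roller and kicks the tab up to about 0.7, where it stays; pressed flat, the roller stands under the corner and holds it up.
- shim_2 (a joint): Angle of the tab of shim_2 above level, rad: 0 = pressed flat on its stop block, about 0.42 at the start, at most 1.1. A light friction hinge (under 1 N at the tab): it stays where it is put. When its corner of the plate sinks, the plate presses on the shim's roller and kicks the tab up to about 0.7, where it stays; pressed flat, the roller stands under the corner and holds it up.
- shim_3 (a joint): Angle of the tab of shim_3 above level, rad: 0 = pressed flat on its stop block, about 0.42 at the start, at most 1.1. A light friction hinge (under 1 N at the tab): it stays where it is put. When its corner of the plate sinks, the plate presses on the shim's roller and kicks the tab up to about 0.7, where it stays; pressed flat, the roller stands under the corner and holds it up.
- shim_4 (a joint): Angle of the tab of shim_4 above level, rad: 0 = pressed flat on its stop block, about 0.42 at the start, at most 1.1. A light friction hinge (under 1 N at the tab): it stays where it is put. When its corner of the plate sinks, the plate presses on the shim's roller and kicks the tab up to about 0.7, where it stays; pressed flat, the roller stands under the corner and holds it up.
Not all that is in view belongs to the job. Of the things that look like the paste_pot, the larger one is meant.

How it is judged (in metres and radians):
On the way, in this order (a step that is already met when the one before it is completed fails the run):
1. the rocking corner has been pressed down: the plate tilts and that corner's shim tab is kicked up, with the other tabs as they stood (((value of joint shim_1 above 0.6 rad and value of joint shim_2 between 0.28 and 0.53 rad and value of joint shim_3 between 0.28 and 0.53 rad and value of joint shim_4 between 0.28 and 0.53 rad) or (value of joint shim_2 above 0.6 rad and value of joint shim_1 between 0.28 and 0.53 rad and value of joint shim_3 between 0.28 and 0.53 rad and value of joint shim_4 between 0.28 and 0.53 rad) or (value of joint shim_3 above 0.6 rad and value of joint shim_1 between 0.28 and 0.53 rad and value of joint shim_2 between 0.28 and 0.53 rad and value of joint shim_4 between 0.28 and 0.53 rad) or (value of joint shim_4 above 0.6 rad and value of joint shim_1 between 0.28 and 0.53 rad and value of joint shim_2 between 0.28 and 0.53 rad and value of joint shim_3 between 0.28 and 0.53 rad)) and angle between jig_plate's own z axis and vertical above 0.03 rad and contact force between the fingers and jig_plate above 0.5 N), for 0.02 s.
2. that corner's tab is pressed flat, the other three as they stood (((value of joint shim_1 below 0.1 rad and value of joint shim_2 between 0.28 and 0.53 rad and value of joint shim_3 between 0.28 and 0.53 rad and value of joint shim_4 between 0.28 and 0.53 rad) or (value of joint shim_2 below 0.1 rad and value of joint shim_1 between 0.28 and 0.53 rad and value of joint shim_3 between 0.28 and 0.53 rad and value of joint shim_4 between 0.28 and 0.53 rad) or (value of joint shim_3 below 0.1 rad and value of joint shim_1 between 0.28 and 0.53 rad and value of joint shim_2 between 0.28 and 0.53 rad and value of joint shim_4 between 0.28 and 0.53 rad) or (value of joint shim_4 below 0.1 rad and value of joint shim_1 between 0.28 and 0.53 rad and value of joint shim_2 between 0.28 and 0.53 rad and value of joint shim_3 between 0.28 and 0.53 rad))), for 0.2 s.
At the end, for the whole second after the job is handed in: The tab beside the rocking corner is flat (under 0.10 rad), the other three tabs stand as they did (between 0.28 and 0.53 rad, neither pressed nor kicked up), and the plate lies at rest, level within 0.02 rad and within 8 mm of its place, the pot upright on it within 35 mm of its middle (((value of joint shim_1 below 0.1 rad and value of joint shim_2 between 0.28 and 0.53 rad and value of joint shim_3 between 0.28 and 0.53 rad and value of joint shim_4 between 0.28 and 0.53 rad) or (value of joint shim_2 below 0.1 rad and value of joint shim_1 between 0.28 and 0.53 rad and value of joint shim_3 between 0.28 and 0.53 rad and value of joint shim_4 between 0.28 and 0.53 rad) or (value of joint shim_3 below 0.1 rad and value of joint shim_1 between 0.28 and 0.53 rad and value of joint shim_2 between 0.28 and 0.53 rad and value of joint shim_4 between 0.28 and 0.53 rad) or (value of joint shim_4 below 0.1 rad and value of joint shim_1 between 0.28 and 0.53 rad and value of joint shim_2 between 0.28 and 0.53 rad and value of joint shim_3 between 0.28 and 0.53 rad)) and angle between jig_plate's own z axis and vertical below 0.02 rad and linear speed of jig_plate below 0.02 m/s and horizontal distance between jig_plate and jig_base below 0.008 m and angle between paste_pot's own z axis and vertical below 0.15 rad and horizontal distance between paste_pot and jig_plate below 0.035 m); the robot touches nothing.
It fails at once if the plate is lifted more than 8 mm (height (world z) of jig_plate above 0.0444 m).
It fails at once if the pot is lifted off the plate, tipped or pushed more than 25 mm (distance of paste_pot from where it was at the start of the episode above 0.025 m or angle between paste_pot's own z axis and vertical above 0.4 rad).
It fails at once if the pliers or the bench block are moved more than 20 mm (distance of any of black_pliers, bench_block from where it was at the start of the episode above 0.02 m).
It also fails if it takes over 48 s, if anything falls off the work surface, if the arm or the gripper's body presses on something with over 40 N, if the wrist force passes 120 N, or if a joint passes its speed limit or range.

### The arm

A 6-joint arm with a two-finger parallel gripper is mounted at the origin on a cart in front of the work surface, level with it; the furniture and walls round the work are solid. World frame = base frame: x ahead of the robot, y to its left, z up, the work surface at z = 0. Lengths are in mm, angles in rad, forces in N, time in s.
With the tool pointing down it reaches from about 400 to 925 mm from the base axis. Payload 12.5 kg.
Tool frame: the origin (TCP) lies at the very end of the fingers, on their centre line; the grasp point (between the pads) lies 19 mm behind it; x points along the fingers, y is the direction in which the jaws open and shut, and the axes are right-handed (so a half turn about x gives the same grasp; the last joint's range is limited). The gripper opens to 95 mm and grips with 3 to 60 N. Pads are 20 mm wide; open, the fingers measure 119 mm over their backs; the gripper's body (75 mm by 180 mm) begins 59 mm behind the grasp point.
Start: joints at [-1.263, 0.491, 1.559, -0, 1.092, -0.106], TCP at [251.331, -572.258, 214.661] pointing down, gripper open.
Joint ranges: [-3.1, 3.1], [-0.84, 2.19], [0.05, 2.79], [-1.13, 4.28], [0.06, 2.93], [-2.69, 2.69]. Speed limits (rad/s): [2.22, 2.22, 2.79, 3.14, 3.14, 3.14].

### API

Orientations are given as [roll, pitch, yaw] about the fixed x, y, z axes, in that order (R = Rz(yaw) Ry(pitch) Rx(roll)).
In Python, from cell import env, optics, job gives the robot as it stands.
- The arm moves only by the shell command python3 -m handwheel 'ROWS' [OPENING]. ROWS is JSON, a list of rows, each an object with "travel": the shift along the world's x, y, z in mm, a list of three; "roll": the turn about the world's z in degrees. In form: [{"travel": [dx, dy, dz], "roll": roll}, ...]. A call has 1 to 8 rows; each row is the pose to reach, as a shift and turn from the pose commanded when the call began; what a row does not reach only later rows make up. A row lasts 1/10 s, in which the tool goes at most 50 mm and 8.59 degrees, less where a joint would pass 70% of its speed; a pose out of reach is approached as far as the arm can. A call with a gripper value outside its range is refused whole. OPENING is the closure, from -1 (fully open) to 1 (shut), set as the call begins (- or left out, the last holds). The fingers move at their own pace and stop on an object; the grip force is fixed at half the most. Time passes only in rows, so rows that repeat a pose let the fingers close. It gives the time, the measured TCP pose, the force and the opening at its end, in the units of the state.
- env.state(): the state, without advancing time (a new reading comes with each control period).
- optics.read_camera(name): name is "scene" or "side" or "wrist"; returns the picture (480x640x3 uint8, red, green, blue); there is no depth.
- optics.camera_params(name): a dict with "fx", "fy", "cx", "cy" (pixels), "world_from_camera" (4x4, takes a point from camera to world coordinates). Camera axes: x right, y up, looking along -z (the intrinsics and any distortion apply to the point x, -y, -z); pixel columns grow to the right and rows downward; lengths in mm; the calibration is good to about 2 mm. The wrist camera is an equidistant fisheye: a pixel r from the principal point sees the ray r / f radians off the axis. A picture is of the moment at which its call begins: read the wrist's pose just before it. camera_params takes no time and is no camera call; for the wrist camera it gives the pose at the moment of the call.
- job.job_done(): hands the job in, once; it reports no verdict.
The state is a dict: "t": time; "joints": joint angles; "qvel": joint speeds; "tau": joint torques, N m; "eef_pos": TCP position; "tcp_rot": TCP orientation; "ft_force": force on the tool from outside, world axes, zero at the start; "moment": the same for the moment, N m; "opening": opening from 0.0 (shut) to 1.0 (fully open).
Only numpy, scipy, OpenCV 4.12 (cv2) and the standard library are available. Lean on these libraries where they do the work, as an engineer would, in place of code of your own. Each camera call takes 0.05 s, during which the arm holds its last target.

## Working session

There is one attempt and no reset: what is moved stays moved. The work goes in short steps, Python scripts to look and compute and a shell command to move; the robot and the scene stay as the last step left them, time stands still between calls to the robot, and variables do not carry over. Pictures are saved under pics/ and viewed, and the job is handed in when it is done.

```bash
ls; mkdir -p pics; python3 - <<'E'
from cell import env, optics, job
import cv2
for n in ("scene","side"):
    im=optics.read_camera(n); cv2.imwrite(f"pics/{n}0.png",im[:,:,::-1])
    p=optics.camera_params(n); print(n,{k:(v if not hasattr(v,'round') else v) for k,v in p.items()})
print(env.state())
E
```

```text
pics
scene {'fx': 564.6462587798178, 'fy': 564.6462587798178, 'cx': 317.7924021472013, 'cy': 235.097335939746, 'world_from_camera': array([[-8.18819411e-01,  3.69676522e-01, -4.39174272e-01,
         2.86439892e+01],
       [-5.73841667e-01, -5.47777819e-01,  6.08806375e-01,
         3.70039652e+02],
       [-1.55085015e-02,  7.50518974e-01,  6.60666903e-01,
         7.81820952e+02],
       [ 0.00000000e+00,  0.00000000e+00,  0.00000000e+00,
         1.00000000e+00]])}
side {'fx': 594.4524644831903, 'fy': 594.4524644831903, 'cx': 322.6681368311779, 'cy': 241.20423090873692, 'world_from_camera': array([[ 8.69329538e-01,  2.80507675e-01, -4.06917188e-01,
         1.46932284e+02],
       [-4.94107884e-01,  5.11790313e-01, -7.02800167e-01,
        -9.82744967e+02],
       [ 1.11154343e-02,  8.12025936e-01,  5.83515490e-01,
         6.19206469e+02],
       [ 0.00000000e+00,  0.00000000e+00,  0.00000000e+00,
         1.00000000e+00]])}
{'t': 0.1, 'joints': array([-1.26257439e+00,  4.91502970e-01,  1.55939362e+00, -3.09337236e-05,
        1.09171097e+00, -1.05584536e-01]), 'qvel': array([-0.00063586, -0.00144937,  0.00063569, -0.00067638, -0.00245296,
       -0.00010515]), 'tau': array([ 3.55783872e-03, -6.13622475e+01, -2.58606416e+01,  6.93908427e-02,
        4.70189180e-02, -4.71542626e-05]), 'eef_pos': array([ 251.26625106, -572.02626019,  214.11613328]), 'tcp_rot': array([-1.649354  ,  1.56978104,  1.90605941]), 'ft_force': array([ 0.07716056, -0.34897882, -0.83982301]), 'moment': array([-0.02756716, -0.00416462, -0.00332434]), 'opening': 0.9997516829779218}
```

View pics/scene0.png

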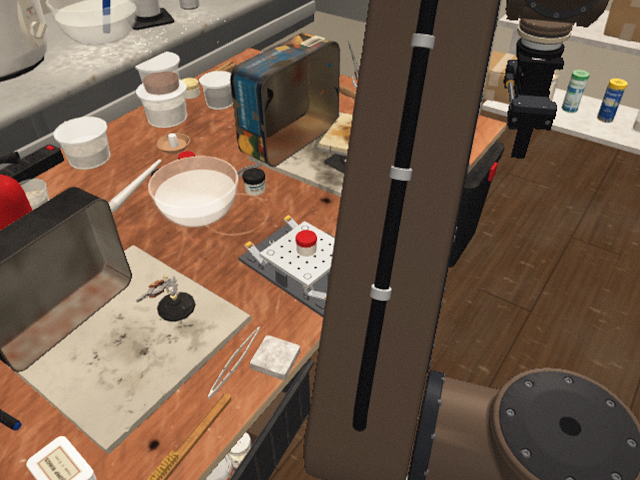

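View pics/side0.png

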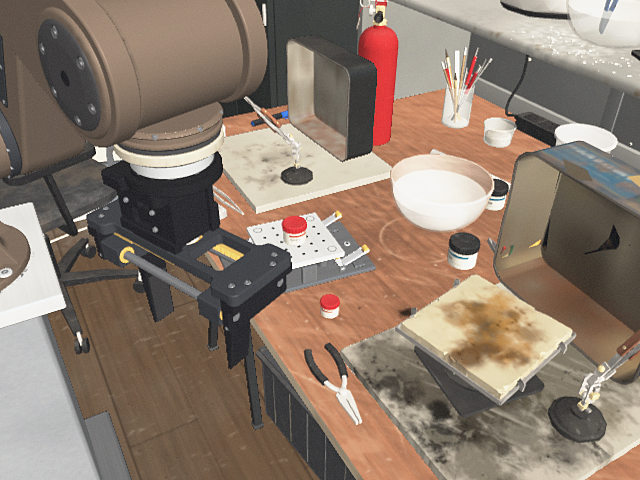

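The scene view shows the jig at about (300,255) with the red-lidded pot on the plate at (306,242). The side view shows it at (295,240), with the pot at (294,230), a smaller lookalike on the table at (330,306) and the pliers at (335,385). The pot meant is the larger one, on the plate. I'll enlarge crops to confirm this and measure.

```bash
python3 - <<'E'
import cv2
a=cv2.imread('pics/scene0.png')[205:325,230:350]; cv2.imwrite('pics/sc_crop.png',cv2.resize(a,None,fx=5,fy=5,interpolation=cv2.INTER_CUBIC))
a=cv2.imread('pics/side0.png')[195:325,230:385]; cv2.imwrite('pics/sd_crop.png',cv2.resize(a,None,fx=4.5,fy=4.5,interpolation=cv2.INTER_CUBIC))
E
```

```text
(no output)
```

View pics/sc_crop.png

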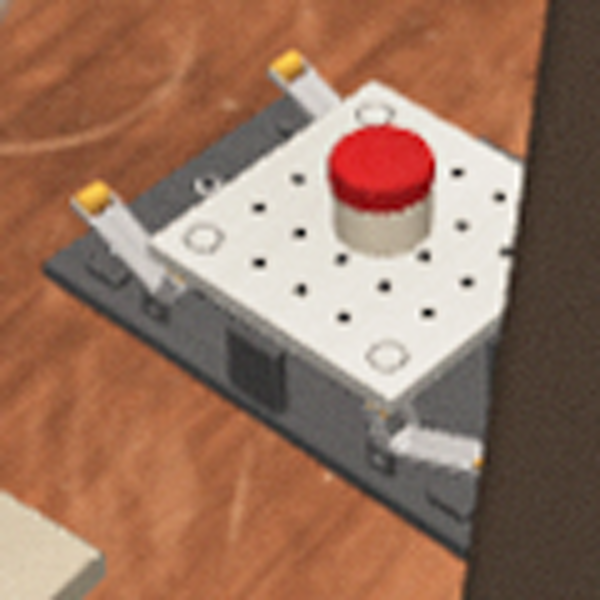

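View pics/sd_crop.png

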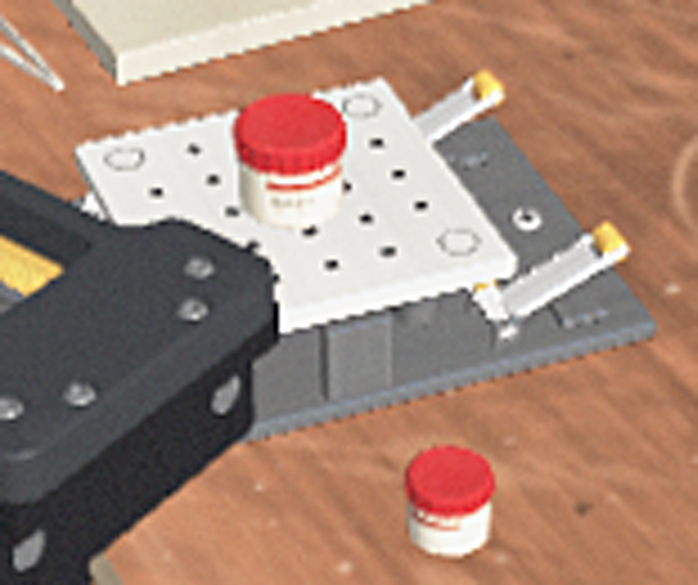

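The crops show the engraved rings. In the scene crop they're at (203,238), (375,115) and (388,356); in the side crop at (124,159), (361,106) and (459,242). The pot on the plate is clearly larger than the stray at side crop (450,500), so it's the one meant.

```bash
cat > h.py <<'E'
import numpy as np
from cell import env, optics, job
def ray(cam,u,v):
    p=optics.camera_params(cam); T=p['world_from_camera']
    d=np.array([(u-p['cx'])/p['fx'],-(v-p['cy'])/p['fy'],-1]); return T[:3,3],T[:3,:3]@d
def onz(cam,u,v,z):
    o,d=ray(cam,u,v); return (o+d*(z-o[2])/d[2])
def proj(cam,X):
    p=optics.camera_params(cam); T=np.linalg.inv(p['world_from_camera']); c=T[:3,:3]@np.array(X)+T[:3,3]
    return np.array([p['cx']+p['fx']*c[0]/-c[2], p['cy']+p['fy']*c[1]/c[2]])
E
python3 - <<'E'
from h import *
for c in [(203,238),(375,115),(388,356)]: print('sc',onz('scene',230+c[0]/5,205+c[1]/5,45).round(1))
for c in [(124,159),(361,106),(459,242)]: print('sd',onz('side',230+c[0]/4.5,195+c[1]/4.5,45).round(1))
for c in [(152,240),(372,83),(388,400)]: print('sc corner',onz('scene',230+c[0]/5,205+c[1]/5,45).round(1))
E
```

```text
sc [ 564.2 -217.    45. ]
sc [ 552.1 -312.2   45. ]
sc [ 468.7 -205.6   45. ]
sd [ 466.2 -210.7   45. ]
sd [ 561.8 -221.7   45. ]
sd [ 550.2 -316.8   45. ]
sc corner [ 579.7 -205.2   45. ]
sc corner [ 564.8 -327.7   45. ]
sc corner [ 455.8 -187.6   45. ]
```

```bash
python3 - <<'E'
from h import *
from scipy.spatial.transform import Rotation as R
print(R.from_euler('xyz',env.state()['tcp_rot']).as_matrix().round(3))
for n,(u,v) in dict(pl=(340,390),).items(): print(n,onz('side',u,v,5).round())
print(onz('scene',275,357,16).round())
E
python3 -m handwheel '[{"travel":[25,42,0]},{"travel":[50,85,0]},{"travel":[75,127,0]},{"travel":[100,170,0]},{"travel":[125,212,0]},{"travel":[150,255,0]},{"travel":[175,297,0]},{"travel":[175,297,0]}]' 1
```

```text
[[-0.     0.402 -0.916]
 [ 0.001 -0.916 -0.402]
 [-1.    -0.001 -0.   ]]
pl [ 430. -545.    5.]
[421. -47.  16.]validation failed for argument at $[0]...
```

```bash

python3 -m handwheel '[{"travel":[25,42,0],"roll":-4},{"travel":[50,85,0],"roll":-8},{"travel":[75,127,0],"roll":-12},{"travel":[100,170,0],"roll":-16},{"travel":[125,212,0],"roll":-20},{"travel":[150,255,0],"roll":-24},{"travel":[175,297,0],"roll":-28},{"travel":[175,297,0],"roll":-30.5}]' 1
```

```text
t: 0.9
eef_pos: [428.1, -270.9, 214.6]
tcp_rot: [-1.275, 1.57, 1.75]
ft_force: [0.8, -0.2, 0.7]
opening: 0.385
```

```bash

python3 -m handwheel '[{"travel":[20,33,-10],"roll":0},{"travel":[41,67,-40],"roll":0},{"travel":[41,67,-80],"roll":0},{"travel":[41,67,-120],"roll":0},{"travel":[41,67,-120],"roll":0},{"travel":[41,67,-120],"roll":0},{"travel":[41,67,-120],"roll":0}]' 1
python3 - <<'E'
from h import *
from scipy.spatial.transform import Rotation as R
import cv2
s=env.state();print(s['eef_pos'].round(1),s['ft_force'].round(2),s['opening'],R.from_euler('xyz',s['tcp_rot']).as_matrix()[:,1].round(3), s['joints'].round(2))
print(optics.camera_params('wrist'))
for n in ("scene","side","wrist"):
    cv2.imwrite(f"pics/{n}1.png",optics.read_camera(n)[:,:,::-1])
E
```

```text
t: 1.6
eef_pos: [468.0, -208.9, 96.4]
tcp_rot: [2.683, 1.568, -0.577]
ft_force: [-0.3, 0.6, 0.0]
opening: 0.004
[ 468.  -208.9   96.4] [-0.29  0.6   0.04] 0.0035990495683417313 [-0.119 -0.993  0.001] [-0.55  0.5   1.96 -0.    0.69  1.14]
{'fx': 371.64829954431775, 'fy': 371.64829954431775, 'cx': 317.16809505400477, 'cy': 243.89302028535946, 'world_from_camera': array([[-1.19041919e-01,  9.57657721e-01,  2.62146354e-01,
         5.42163801e+02],
       [-9.92886799e-01, -1.15401707e-01, -2.92959035e-02,
        -2.17351099e+02],
       [ 2.19668846e-03, -2.63769095e-01,  9.64583350e-01,
         2.67479452e+02],
       [ 0.00000000e+00,  0.00000000e+00,  0.00000000e+00,
         1.00000000e+00]])}
```

View pics/wrist1.png

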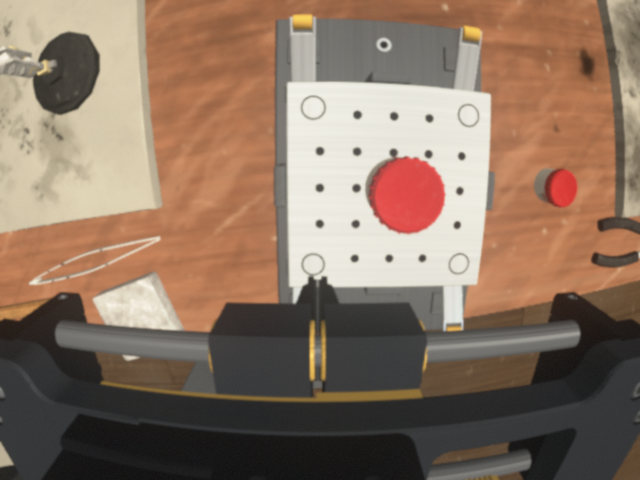

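View pics/side1.png

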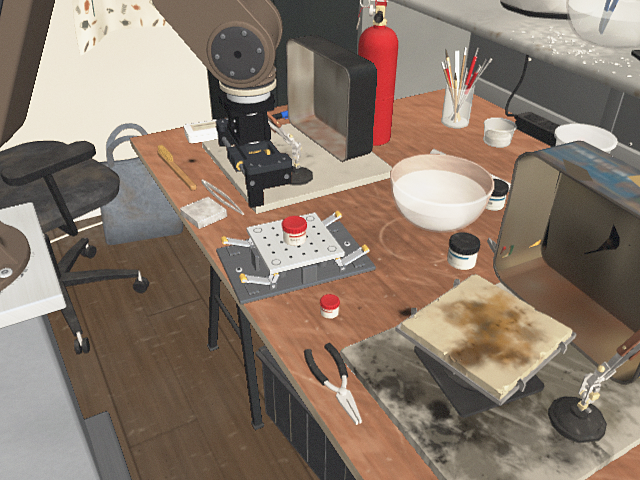

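View pics/scene1.png

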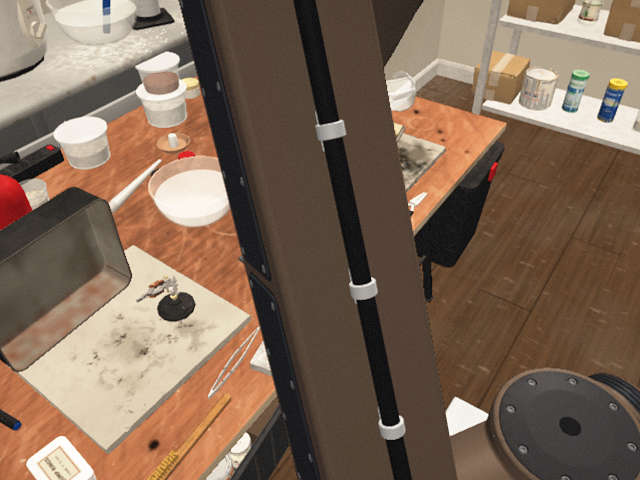

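The wrist view shows all four rings clear: (313,264) near-left, (459,264) near-right, (468,115) far-right and (313,107) far-left. The pot lid is at (408,195) and the closed fingertips are just behind corner_1. The side view agrees, with the tip above corner_1. I'll refine the positions from these wrist pixels.

```bash
cat >> h.py <<'E'
def wonz(u,v,z):
    p=optics.camera_params('wrist'); T=p['world_from_camera']
    a=np.array([u-p['cx'],v-p['cy']])/p['fx']; th=np.linalg.norm(a); n=a/th
    d=T[:3,:3]@np.array([np.sin(th)*n[0],-np.sin(th)*n[1],-np.cos(th)]); o=T[:3,3]
    return o+d*(z-o[2])/d[2]
E
python3 - <<'E'
from h import *
P=[wonz(*q,45) for q in [(313,264),(459,264),(468,115),(313,107)]]
for p in P: print(p.round(1))
print(np.mean(P,0), env.state()['t'])
P=[proj('side',q).round() for q in [(468,-209,96),(456,-303,45)]]; print(P)
E
python3 - <<'E'
import cv2
a=cv2.imread('pics/side1.png')[195:315,205:385]; cv2.imwrite('pics/sd_crop1.png',cv2.resize(a,None,fx=4.4,fy=4.4,interpolation=cv2.INTER_CUBIC))
E
```

```text
[ 468.8 -206.3   45. ]
[ 456.6 -302.3   45. ]
[ 552.9 -313.5   45. ]
[ 564.7 -218.    45. ]
[ 510.74331063 -260.01518931   45.        ] 1.75
[array([257., 204.]), array([276., 261.])]
```

View pics/sd_crop1.png

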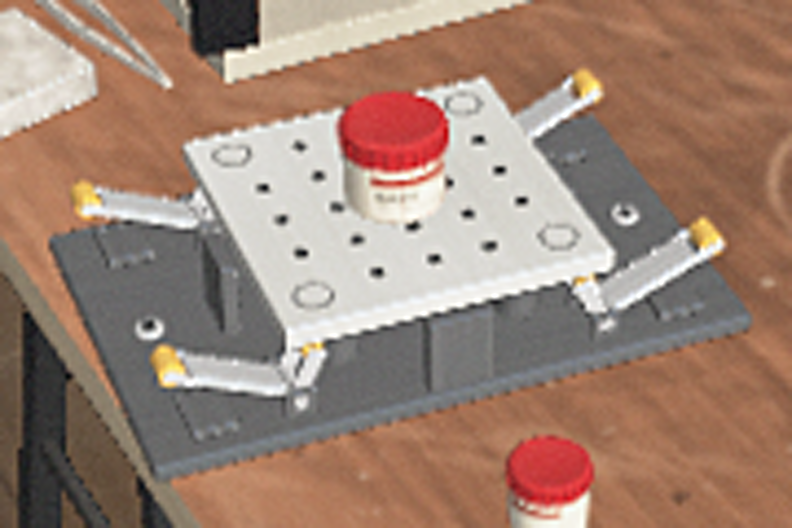

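The side crop confirms all four tabs standing part-way up and the plate level. The two position fixes agree within 2 mm. I'll go down on corner_1.

```bash

python3 -m handwheel '[{"travel":[0,1,-25],"roll":0},{"travel":[0,1,-43],"roll":0},{"travel":[0,1,-46],"roll":0},{"travel":[0,1,-46],"roll":0},{"travel":[0,1,-46],"roll":0}]' 1
python3 -c "
from h import *
s=env.state();print(s['eef_pos'].round(2),s['ft_force'].round(2))"
```

```text
t: 2.25
eef_pos: [467.7, -207.5, 49.7]
tcp_rot: [2.649, 1.569, -0.611]
ft_force: [0.4, 0.5, -0.1]
opening: 0.003
[ 467.73 -207.55   49.68] [ 0.44  0.46 -0.09]
```

```bash

python3 -m handwheel '[{"travel":[0,0,-2],"roll":0},{"travel":[0,0,-3],"roll":0},{"travel":[0,0,-3],"roll":0}]' 1
python3 -m handwheel '[{"travel":[0,0,-0.5],"roll":0},{"travel":[0,0,-1],"roll":0},{"travel":[0,0,-1],"roll":0}]' 1

```

```text
t: 2.55
eef_pos: [467.4, -207.3, 45.9]
tcp_rot: [2.463, 1.57, -0.798]
ft_force: [0.1, 0.0, 0.0]
opening: 0.007
t: 2.85
eef_pos: [467.4, -207.3, 45.5]
tcp_rot: [2.528, 1.57, -0.732]
ft_force: [-2.5, 1.9, 13.6]
opening: 0.006
```

```bash

python3 -m handwheel '[{"travel":[0,0,0],"roll":0},{"travel":[0,0,0],"roll":0}]' 1

```

```text
t: 3.05
eef_pos: [467.4, -207.3, 45.5]
tcp_rot: [2.575, 1.57, -0.685]
ft_force: [-2.2, 1.3, 13.0]
opening: 0.006
```

Corner_1 holds 13 N with no sinking, so it's firm. Next is corner_2.

```bash

python3 -m handwheel '[{"travel":[0,0,-0],"roll":0},{"travel":[0,0,20],"roll":0},{"travel":[-5,-45,25],"roll":0},{"travel":[-12,-95,25],"roll":0},{"travel":[-12,-95,12],"roll":0},{"travel":[-12,-95,4],"roll":0},{"travel":[-12,-95,2],"roll":0},{"travel":[-12,-95,1],"roll":0}]' 1
python3 -m handwheel '[{"travel":[0,0,-0.5],"roll":0},{"travel":[0,0,-0.5],"roll":0}]' 1
python3 -m handwheel '[{"travel":[0,0,-0.5],"roll":0},{"travel":[0,0,-0.5],"roll":0}]' 1

```

```text
t: 3.85
eef_pos: [454.9, -301.2, 45.6]
tcp_rot: [-0.254, 1.569, 2.771]
ft_force: [-6.8, -2.8, 10.8]
opening: 0.005
t: 4.05
eef_pos: [455.1, -301.2, 45.6]
tcp_rot: [0.014, 1.57, 3.039]
ft_force: [-4.1, -1.6, 6.3]
opening: 0.004
t: 4.25
eef_pos: [455.2, -301.2, 45.6]
tcp_rot: [0.286, 1.57, -2.972]
ft_force: [-6.3, -0.9, 12.2]
opening: 0.003
```

Corner_2 is firm too: 12 N at the same 45.6 mm. Corner_3 is next, passing above the pot's height.

```bash

python3 -m handwheel '[{"travel":[0,0,20],"roll":0},{"travel":[0,-2,55],"roll":0},{"travel":[40,-6,58],"roll":0},{"travel":[80,-11,58],"roll":0},{"travel":[97,-12,50],"roll":0},{"travel":[97,-12,25],"roll":0},{"travel":[97,-12,8],"roll":0},{"travel":[97,-12,5],"roll":0}]' 1
python3 -m handwheel '[{"travel":[0,0,-2],"roll":0},{"travel":[0,0,-3],"roll":0},{"travel":[0,0,-3],"roll":0}]' 1

```

```text
t: 5.05
eef_pos: [551.9, -312.2, 47.7]
tcp_rot: [-0.492, 1.567, 2.533]
ft_force: [-0.3, 0.2, -0.7]
opening: 0.007
t: 5.35
eef_pos: [552.6, -314.3, 47.5]
tcp_rot: [2.57, 1.57, -0.69]
ft_force: [0.1, 0.1, 0.4]
opening: 0.006
```

```bash

python3 -m handwheel '[{"travel":[0,0,-1],"roll":0},{"travel":[0,0,-1],"roll":0}]' 1
python3 -m handwheel '[{"travel":[0,0,-1],"roll":0},{"travel":[0,0,-1],"roll":0}]' 1

```

```text
t: 5.55
eef_pos: [552.4, -314.4, 46.1]
tcp_rot: [2.534, 1.57, -0.726]
ft_force: [-0.7, -0.0, -0.0]
opening: 0.003
t: 5.75
eef_pos: [552.5, -314.5, 44.9]
tcp_rot: [2.452, 1.57, -0.808]
ft_force: [0.3, -0.5, 2.1]
opening: 0.006
```

```bash

python3 -m handwheel '[{"travel":[0,0,-0.5],"roll":0},{"travel":[0,0,-0.5],"roll":0}]' 1
python3 -m handwheel '[{"travel":[0,0,-0.5],"roll":0},{"travel":[0,0,-0.5],"roll":0}]' 1

```

```text
t: 5.95
eef_pos: [552.5, -314.5, 44.5]
tcp_rot: [2.427, 1.57, -0.833]
ft_force: [-0.3, -1.1, 4.8]
opening: 0.005
t: 6.15
eef_pos: [552.5, -314.5, 44.1]
tcp_rot: [2.452, 1.57, -0.809]
ft_force: [-0.1, -0.9, 6.1]
opening: 0.006
```

This corner gives, with z dropping at low force. I'll keep pressing.

```bash

python3 -m handwheel '[{"travel":[0,0,-0.5],"roll":0},{"travel":[0,0,-1],"roll":0},{"travel":[0,0,-1],"roll":0}]' 1
python3 -m handwheel '[{"travel":[0,0,-0.5],"roll":0},{"travel":[0,0,-1],"roll":0},{"travel":[0,0,-1],"roll":0}]' 1
python3 -m handwheel '[{"travel":[0,0,-0.5],"roll":0},{"travel":[0,0,-1],"roll":0},{"travel":[0,0,-1],"roll":0}]' 1

```

```text
t: 6.45
eef_pos: [552.6, -314.6, 43.1]
tcp_rot: [2.477, 1.57, -0.783]
ft_force: [0.4, -1.3, 6.0]
opening: 0.006
t: 6.75
eef_pos: [552.7, -314.7, 42.4]
tcp_rot: [2.476, 1.569, -0.784]
ft_force: [0.1, -0.5, 9.0]
opening: 0.0
t: 7.05
eef_pos: [552.8, -314.7, 42.1]
tcp_rot: [2.502, 1.569, -0.758]
ft_force: [-2.1, 0.3, 15.7]
opening: 0.006
```

```bash
python3 - <<'E'
from h import *
import cv2
a=optics.read_camera('side')[:,:,::-1]; cv2.imwrite('pics/side2.png',cv2.resize(a[195:315,205:385],None,fx=4.4,fy=4.4,interpolation=cv2.INTER_CUBIC))
E
```

```text
(no output)
```

View pics/side2.png

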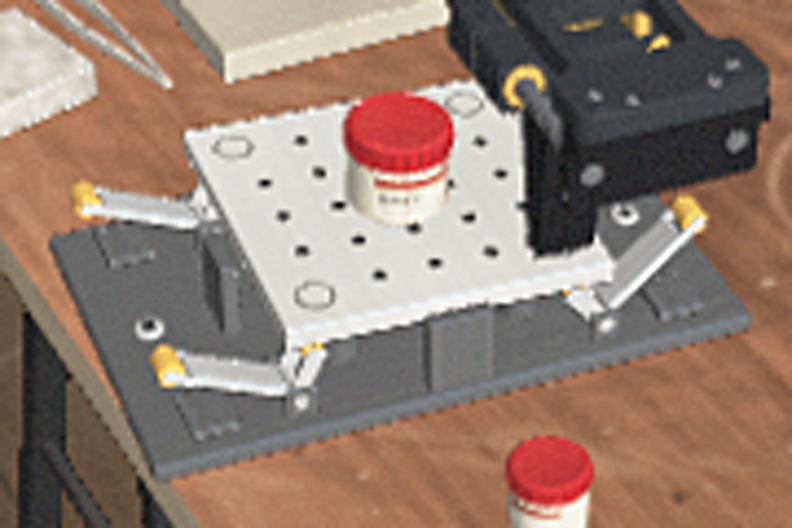

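Shim_3's tab is visibly kicked up: its roller moved from crop (706,235) to (689,212), and the other three are unchanged. Next I'll check the angle and work out the roller position to press.

```bash
python3 - <<'E'
from h import *
print(env.state()['t'])
yaw=np.arctan2(-12,95.8); C=np.array([510.,-260.7,0]); ex=np.array([np.cos(yaw),np.sin(yaw),0]); ey=np.array([-ex[1],ex[0],0])
def tip(th,y): return C+ex*(60+50*np.cos(th))+ey*y+np.array([0,0,14+50*np.sin(th)])
a=onz('side',230+610/4.5,195+242/4.5,34.4); print('side tip base',(a-C)@ex,(a-C)@ey)
for y in(-40,-48,-56):
  for th in (.42,.6,.7,.8): print(y,th,((proj('side',tip(th,y))-[205,195])*4.4).round())
b=onz('side',205+689/4.4,195+212/4.4,46.); print((b-C)@ex,(b-C)@ey)
print(yaw)
for x in(100,104,106,108): print(x,(C+ex*x+ey*-48).round(1),(C+ex*x+ey*-50).round(1))
E
```

```text
7.1
side tip base 104.53629428035258 -58.06348869474186
-40 0.42 [688. 210.]
-40 0.6 [679. 196.]
-40 0.7 [672. 189.]
-40 0.8 [665. 183.]
-48 0.42 [698. 221.]
-48 0.6 [688. 207.]
-48 0.7 [681. 200.]
-48 0.8 [674. 194.]
-56 0.42 [707. 233.]
-56 0.6 [697. 219.]
-56 0.7 [691. 212.]
-56 0.8 [683. 206.]
97.79558597962453 -55.605308766254254
-0.1246119318484044
100 [ 603.3 -320.8    0. ] [ 603.  -322.7    0. ]
104 [ 607.2 -321.3    0. ] [ 607.  -323.2    0. ]
106 [ 609.2 -321.5    0. ] [ 609.  -323.5    0. ]
108 [ 611.2 -321.8    0. ] [ 610.9 -323.7    0. ]
```

That fits 0.70 rad, with the roller 56 mm to the right in base y. I'll lift off gently and move above the roller.

```bash

python3 -m handwheel '[{"travel":[0,0,2],"roll":0},{"travel":[0,0,4],"roll":0},{"travel":[0,0,6],"roll":0},{"travel":[0,0,20],"roll":0},{"travel":[0,0,40],"roll":0},{"travel":[25,-7,42],"roll":0},{"travel":[53,-14,42],"roll":0},{"travel":[53,-14,42],"roll":0}]' 1
python3 - <<'E'
from h import *
import cv2
print(env.state()['eef_pos'].round(1))
a=optics.read_camera('side')[:,:,::-1]; cv2.imwrite('pics/side3.png',cv2.resize(a[155:315,205:405],None,fx=3.7,fy=3.7,interpolation=cv2.INTER_CUBIC))
E
```

```text
t: 7.9
eef_pos: [607.7, -328.7, 83.5]
tcp_rot: [2.728, 1.569, -0.531]
ft_force: [-0.9, 0.2, 0.2]
opening: 0.007
[ 607.7 -328.7   83.5]
```

View pics/side3.png

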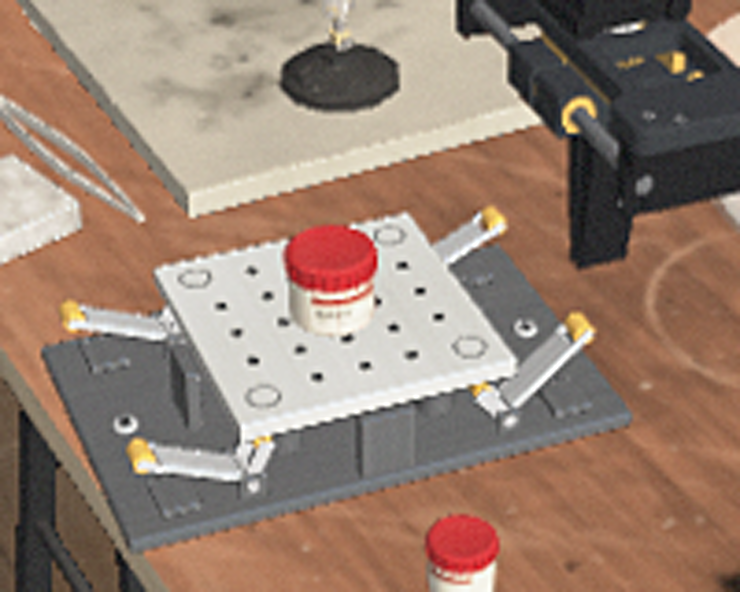

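The plate has sprung back level. Shim_3's tab stands high at crop (580,328) with the fingertips directly above it. I'll press it down, moving outward as it swings.

```bash

python3 -m handwheel '[{"travel":[0,0,-15],"roll":0},{"travel":[0,0,-25],"roll":0},{"travel":[0,0,-32],"roll":0},{"travel":[0,0,-36],"roll":0},{"travel":[1,0,-40],"roll":0},{"travel":[1,0,-40],"roll":0}]' 1
python3 -m handwheel '[{"travel":[1,0,-4],"roll":0},{"travel":[2,0,-8],"roll":0},{"travel":[3,0,-12],"roll":0},{"travel":[3,0,-15],"roll":0},{"travel":[4,0,-17],"roll":0},{"travel":[4,0,-17],"roll":0}]' 1

```

```text
t: 8.55
eef_pos: [606.2, -328.2, 42.2]
tcp_rot: [-0.277, 1.57, 2.746]
ft_force: [0.4, 0.3, 0.4]
opening: 0.005
t: 9.15
eef_pos: [610.3, -328.2, 25.3]
tcp_rot: [-0.331, 1.57, 2.692]
ft_force: [-0.1, 0.4, -0.6]
opening: 0.0
```

```bash

python3 -m handwheel '[{"travel":[0,0,-2],"roll":0},{"travel":[0,0,-4],"roll":0},{"travel":[0,0,-4],"roll":0}]' 1
python3 -m handwheel '[{"travel":[0,0,-1],"roll":0},{"travel":[0,0,-1],"roll":0},{"travel":[0,0,-1],"roll":0}]' 1
python3 -m handwheel '[{"travel":[0,0,-1],"roll":0},{"travel":[0,0,-1],"roll":0},{"travel":[0,0,-1],"roll":0}]' 1
python3 - <<'E'
from h import *
import cv2
print(env.state()['eef_pos'].round(1))
a=optics.read_camera('side')[:,:,::-1]; cv2.imwrite('pics/side4.png',cv2.resize(a[155:315,205:405],None,fx=3.7,fy=3.7,interpolation=cv2.INTER_CUBIC))
E
```

```text
t: 9.45
eef_pos: [610.2, -328.2, 21.4]
tcp_rot: [-0.177, 1.57, 2.846]
ft_force: [-0.6, 0.0, 0.2]
opening: 0.006
t: 9.75
eef_pos: [610.4, -328.3, 20.7]
tcp_rot: [1.967, 1.571, -1.293]
ft_force: [0.3, -0.1, 0.1]
opening: 0.007
t: 10.05
eef_pos: [610.3, -328.3, 19.6]
tcp_rot: [0.714, 1.571, -2.546]
ft_force: [-0.4, 0.0, -0.2]
opening: 0.003
[ 610.3 -328.3   19.6]
```

View pics/side4.png

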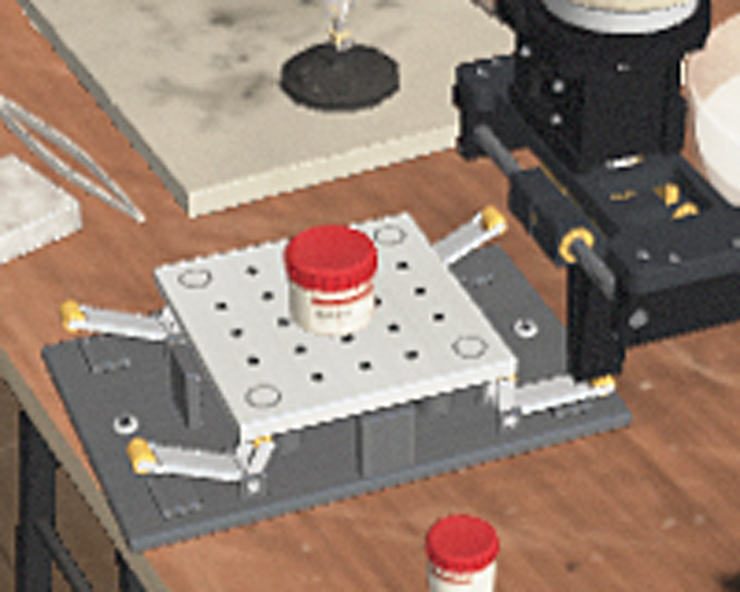

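The tab is almost flat with the roller at crop (603,384), and the others are unchanged. I'll press to a firm stop, then retreat.

```bash

python3 -m handwheel '[{"travel":[0,0,-0.5],"roll":0},{"travel":[0,0,-1],"roll":0},{"travel":[0,0,-1],"roll":0}]' 1
python3 -m handwheel '[{"travel":[0,0,-0.5],"roll":0},{"travel":[0,0,-0.5],"roll":0}]' 1

```

```text
t: 10.4
eef_pos: [610.5, -328.3, 19.0]
tcp_rot: [2.633, 1.57, -0.627]
ft_force: [-0.5, -0.0, 3.0]
opening: 0.003
t: 10.6
eef_pos: [610.6, -328.4, 18.7]
tcp_rot: [2.636, 1.57, -0.624]
ft_force: [-0.1, 0.7, 6.7]
opening: 0.008
```

```bash

python3 -m handwheel '[{"travel":[0,0,-0.5],"roll":0},{"travel":[0,0,-0.5],"roll":0},{"travel":[0,0,-0.5],"roll":0}]' 1
python3 -m handwheel '[{"travel":[0,0,2],"roll":0},{"travel":[0,0,20],"roll":0},{"travel":[0,0,60],"roll":0},{"travel":[0,0,100],"roll":0},{"travel":[0,0,120],"roll":0},{"travel":[0,0,120],"roll":0},{"travel":[0,0,120],"roll":0}]' 1
python3 - <<'E'
from h import *
import cv2
a=optics.read_camera('side')[:,:,::-1]; cv2.imwrite('pics/side5.png',cv2.resize(a[155:315,205:405],None,fx=3.7,fy=3.7,interpolation=cv2.INTER_CUBIC))
yaw=np.arctan2(-12,95.8); C=np.array([510.,-260.7,0]); ex=np.array([np.cos(yaw),np.sin(yaw),0]); ey=np.array([-ex[1],ex[0],0])
for th in (0,.1,.2): print(th,((proj('side',C+ex*(60+50*np.cos(th))+ey*-56+np.array([0,0,14+50*np.sin(th)]))-[205,155])*3.7).round())
E
```

```text
t: 10.9
eef_pos: [610.8, -328.4, 18.6]
tcp_rot: [2.695, 1.569, -0.565]
ft_force: [-0.2, 0.2, 8.1]
opening: 0.004
t: 11.6
eef_pos: [610.0, -328.1, 137.2]
tcp_rot: [-0.254, 1.57, 2.769]
ft_force: [-0.6, 0.3, -1.0]
opening: 0.006
0 [601. 378.]
0.1 [601. 369.]
0.2 [600. 361.]
```

View pics/side5.png

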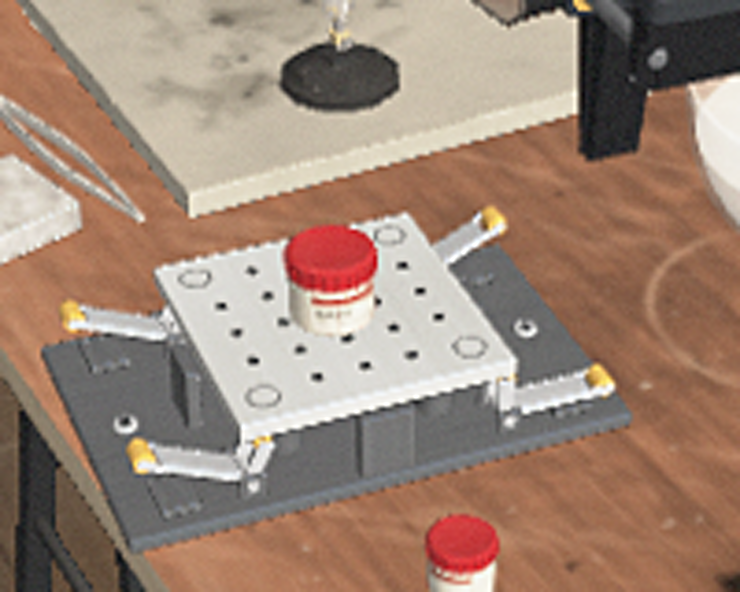

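Shim_3's roller sits at crop (600,379), against (601,378) predicted for flat. The other tabs, plate and pot look unchanged, and the arm is clear.

```bash
python3 -c "
from cell import job; print(job.job_done())"
```

```text
the job is handed in; nothing more can be done
None
```

The soft foot was under corner_3 (far right). I pressed that corner's tab, shim_3, down flat and handed the job in at about 11.7 s; no verdict is reported.

- **Finding the corner:** corner_1 and corner_2 held 12–13 N without sinking. Corner_3 sank about 3 mm and kicked shim_3 up to about 0.7 rad in the side picture. I did not press corner_4 because corner_3 had already given.
- **Pressing the tab:** I pressed shim_3's roller to its stop, with 8 N at 18.6 mm above the table.
- **Last checks:** in the final side picture the roller is within about 1 pixel of where a flat tab should appear. The other three tabs look unchanged, the plate is level with the pot upright on it, and the arm is clear. No check failed. I did not look again at the pliers or the bench block, but the arm never went near them.

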